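Shut off and vent the bench air line

TASK

We are done with the air for today: screw the bench air valve fully shut (T-handle clockwise, until it comes up firmly against its stop). Only then let the pressure out of the hose: squeeze the clamped blow gun's trigger fully home, keep it there for a good second, and let it spring back. Never work the trigger while the valve is still open, it would blow the specimens about, and leave the jars and the dish standing where they are.

Things in the scene. Friction and masses are not known exactly. Their poses are not given: they have to be found in the camera images.
- tee_mid (a point): Middle of the T-handle's steel bar on the brass bench air valve: bar 96 mm long, 12 x 12 mm, blue ends 16 mm thick; x along the bar, z up. Stem below 11 mm thick, gland nut top 58 mm above the bench. Clockwise from above closes: it screws down 5 mm a turn to a firm stop, middle then 100 mm up. Starts 2/3 to 7/8 turn open; friction 0.1 N m, stays where left.
- gun: Blow gun on its side, held rigidly by its barrel. Origin: centre of the blue grip at the squeezing place; grip 30 mm in x, 26 in z, y -60 to +35. y runs up the grip to the barrel (30 mm thick, axis near y +52, roughly along x), x from the grip's back to the trigger in front = squeeze direction, z out of its upper side, 25 deg off vertical. Hose at the grip's lower end.
- trigger (a joint): Red sprung trigger, 8 mm thick, 14 wide (z), 60 long, hinged at the gun's x +23, y +36 mm, lying along -y in front of the grip. 0 = released (front face at x 40 mm for y = 0, 50 mm at its toe); 0.34 rad = fully home on its stop, parallel to the grip, front face at x 27 mm. At y = 0 it takes 4 N at first, 9 N at the end; springs back by itself.
- stand: Grey cast post stand, fixed: base plate 150 x 170 x 14 mm (x, y), origin at the centre of its underside. A post at x +58, y +12 mm, 200 mm high, clamps the gun's barrel 170 mm above the bench; the grip points to -x, the nozzle to -y.
- jar_a: Bystander: sample jar with red lid, 44 mm across, 60 mm high, origin at its underside, near the valve.
- jar_b: Bystander: a second jar just like it.
- dish: Bystander: open glass dish with dry specimens, 90 mm across, 16 mm high, origin at its underside, on the bench in front of the gun's nozzle.
Things that resemble listed ones, but are neither listed nor needed, are in the scene too. Leave any pink or purple look-alike of the part that bears tee_mid alone.

How it is judged:
On the way, in this order (a step that is already met when the one before it is completed fails the run):
1. the valve is fully shut: the T-handle's middle is less than 100.2 mm above the bench (within a twentieth of a turn of its stop) (height (world z) of tee_mid below 0.1002 m), for 0.2 s.
2. with the valve shut, the trigger is held fully home (over 0.29 rad) for 0.8 s (value of joint trigger above 0.29 rad and height (world z) of tee_mid below 0.1002 m), for 0.8 s.
3. the trigger is let go and springs back (under 0.03 rad) (value of joint trigger below 0.03 rad), for 0.2 s.
At the end, for the whole second after the job is handed in: The valve is fully shut (T-handle's middle under 100.2 mm above the bench, within about 15 degrees of its stop), the trigger has sprung back (under 0.03 rad), and jars and dish are upright within 25 mm of where they stood (height (world z) of tee_mid below 0.1002 m and value of joint trigger below 0.03 rad and distance of each of jar_a, jar_b, dish from where it was at the start of the episode below 0.025 m and angle between each of jar_a, jar_b, dish's own z axis and vertical below 0.4 rad); the robot touches nothing.
It fails at once if the trigger is pulled by more than 0.1 rad while the valve is open (handle's middle over 100.4 mm up) (value of joint trigger above 0.1 rad and height (world z) of tee_mid above 0.1004 m).
It fails at once if a jar or the dish is shifted by more than 25 mm or tipped by more than 0.4 rad (distance of any of jar_a, jar_b, dish from where it was at the start of the episode above 0.025 m or angle between any of jar_a, jar_b, dish's own z axis and vertical above 0.4 rad).
It also fails if it takes over 72 s, if anything falls off the work surface, if the arm or the gripper's body presses on something with over 40 N, if the wrist force passes 120 N, or if a joint passes its speed limit or range.

ROBOT

A 6-joint arm with a two-finger parallel gripper is mounted at the origin on the work surface. World frame = base frame: x ahead of the robot, y to its left, z up, the work surface at z = 0. Lengths are in m, angles in rad, forces in N, time in s.
With the tool pointing down it reaches from about 0.25 to 0.775 m from the base axis. Payload 4 kg.
Tool frame: the origin (TCP) lies where the fingers leave the gripper's body, on its centre line; the fingertips stand 97 mm ahead of it and the grasp point (between the pads) lies 78 mm ahead of it; z points along the fingers, x is the direction in which the jaws open and shut, and the axes are right-handed (so a half turn about z gives the same grasp; the last joint's range is limited). The gripper opens to 94 mm and grips with 3 to 60 N. Pads are 16 mm wide; open, the fingers measure 119 mm over their backs; the gripper's body (75 mm by 177 mm) begins 78 mm behind the grasp point.
Start: joints at [-1.452, 0.087, 1.371, -0, 1.684, -0.103], TCP at [0.121, -0.537, 0.303] pointing down, gripper open.
Joint ranges: [-3.1, 3.1], [-0.76, 2.03], [0.27, 2.55], [-1.08, 4.22], [0.17, 2.65], [-2.57, 2.57]. Speed limits (rad/s): [2.79, 2.79, 3.14, 3.14, 3.14, 3.14].

INTERFACE

Orientations are given as [roll, pitch, yaw] about the fixed x, y, z axes, in that order (R = Rz(yaw) Ry(pitch) Rx(roll)).
In Python, from bench import * gives the robot as it stands.
- The arm moves only by the tool jog_arm, never from a script. Its argument "moves" is a list of rows, each a list of 7 numbers: the turn, a rotation vector about the world's x, y, z in rad, then the shift along the world's x, y, z in mm, then the finger opening in mm, from 0 to 94. In form: [[rx, ry, rz, tx, ty, tz, fingers], ...]. A call has 1 to 12 rows; each row shifts and turns the commanded pose from where the row before left it; what a row does not reach is not made up. A row lasts 1/8 s, in which the tool goes at most 62.5 mm and 10.7 degrees, less where a joint would pass 70% of its speed; a pose out of reach is approached as far as the arm can. A call is refused whole if a number of a shift passes 62.5 or a number of a turn 0.188, either way. A call with a gripper value outside its range is refused whole. The fingers move at their own pace and stop on an object; the grip force is fixed at half the most. Time passes only in rows, so rows that do not move let the fingers close. It gives the time, the measured TCP pose, the force and the opening at its end, in the units of the state.
- get_obs(): the state, without advancing time (a new reading comes with each control period).
- snapshot(name): name is "scene" or "top"; returns the picture (384x512x3 uint8, red, green, blue); there is no depth.
- get_calibration(name): a dict with "camera_matrix" (3x3 intrinsics, pixels), "R" (3x3) and "t" (3): a world point X has camera coordinates R X + t. Camera axes: x right, y down, z forward; pixel columns grow to the right and rows downward; lengths in m; the calibration is good to about 2 mm. A picture is of the moment at which its call begins. get_calibration takes no time and is no camera call.
- close_job(): hands the job in, once; it reports no verdict.
Trained networks look in the newest picture that a camera, given by its name, has taken for a name from the list of things; names that differ only in an ending like _2 or _b are one class to them, and where a whole thing is asked for, a point or a joint stands for the part that bears it (a point fixed in the world has none). Each returns a list of dicts, best first, with "conf" (0 to 1); they miss things now and then, are a little off and sometimes report something else, mostly with a low value. They report only what shows in the picture. A call takes as long as a camera call. They do not tell look-alikes from the thing itself.
- look_for(label, camera): "bbox" ([left, top, right, bottom] in pixels, round what is visible of it).
The state is a dict: "time": time; "joint_positions": joint angles; "qvel": joint speeds; "joint_torque": joint torques, N m; "tool_pos": TCP position; "ee_rot": TCP orientation; "wrist_force": force on the tool from outside, world axes, zero at the start; "wrist_torque": the same for the moment, N m; "width": finger opening in m.
Only numpy, scipy, OpenCV 4.12 (cv2) and the standard library are available. Lean on these libraries where they do the work, as an engineer would, in place of code of your own. Each camera call takes 0.05 s, during which the arm holds its last target.

## Working session

There is one attempt and no reset: what is moved stays moved. The work goes in short steps, Python scripts to look and compute and a tool call to move; the robot and the scene stay as the last step left them, time stands still between calls to the robot, and variables do not carry over. Pictures are saved under pics/ and viewed, and the job is handed in when it is done.

Besides the shell and the picture viewer there is one more tool, called after "Request:" as name(argument=value, ...), one argument or row to a line, values as JSON. jog_arm: Moves the arm, as the interface text tells. Its arguments: {"type":"object","properties":{"moves":{"type":"array","items":{"type":"array","items":{"type":"number"}}}},"required":["moves"]}

```bash
ls; mkdir -p pics
python3 - <<'E'
from bench import *
import cv2
for n in ("scene","top"):
    im=snapshot(n); cv2.imwrite(f"pics/{n}0.png",cv2.resize(im[:,:,::-1],(800,600),interpolation=cv2.INTER_CUBIC))
    c=get_calibration(n); print(n,c)
    for l in ("tee_mid","gun","trigger","stand","jar_a","dish"):
        print(l,[( [round(x) for x in d["bbox"]],round(d["conf"],2)) for d in look_for(l,n)])
print(get_obs())
E
```

```text
pics
scene {'camera_matrix': array([[405.24438515,   0.        , 262.15516013],
       [  0.        , 405.24438515, 193.62460786],
       [  0.        ,   0.        ,   1.        ]]), 'R': array([[ 0.65569767,  0.75492912,  0.0119409 ],
       [ 0.62595404, -0.53469626, -0.56769837],
       [-0.42218728,  0.37971296, -0.82315003]]), 't': array([-0.31521431, -0.31790551,  1.58373382])}
tee_mid [([162, 191, 188, 211], 0.71), ([157, 237, 180, 258], 0.64), ([232, 179, 255, 203], 0.62), ([201, 207, 224, 232], 0.6)]
gun [([299, 129, 334, 170], 0.88)]
trigger [([302, 142, 324, 149], 0.39)]
stand [([285, 128, 364, 201], 0.68)]
jar_a [([281, 202, 309, 227], 0.61), ([213, 262, 228, 279], 0.55), ([242, 240, 254, 258], 0.49)]
dish [([282, 202, 314, 227], 0.87)]
top {'camera_matrix': array([[380.76095416,   0.        , 261.83811656],
       [  0.        , 380.76095416, 187.60240256],
       [  0.        ,   0.        ,   1.        ]]), 'R': array([[ 1.35408185e-02, -9.99908067e-01,  7.09381256e-04],
       [-9.95332596e-01, -1.35466437e-02, -9.55484839e-02],
       [ 9.55493096e-02,  5.87734394e-
[... 413 characters left out ...]
.93)]
{'time': 0.7, 'joint_positions': array([-1.45211295e+00,  8.71419507e-02,  1.37066529e+00, -9.02624575e-06,
        1.68360099e+00, -1.03101799e-01]), 'qvel': array([-6.53047144e-04, -9.33105226e-04, -1.47395339e-03,  2.27859598e-04,
       -2.63348695e-04, -4.51544917e-05]), 'joint_torque': array([-7.29829662e-04, -3.39912879e+01, -3.02518237e+01,  7.18867080e-02,
        2.35623907e-02,  1.05838930e-05]), 'tool_pos': array([ 0.12097785, -0.53654079,  0.30275527]), 'ee_rot': array([ 3.14156475e+00, -1.82517069e-04, -1.34901216e+00]), 'wrist_force': array([ 0.6528003 , -0.04108687,  0.13101678]), 'wrist_torque': array([0.00589368, 0.03371257, 0.00470565]), 'width': 0.09393298938243577}
```

View pics/scene0.png

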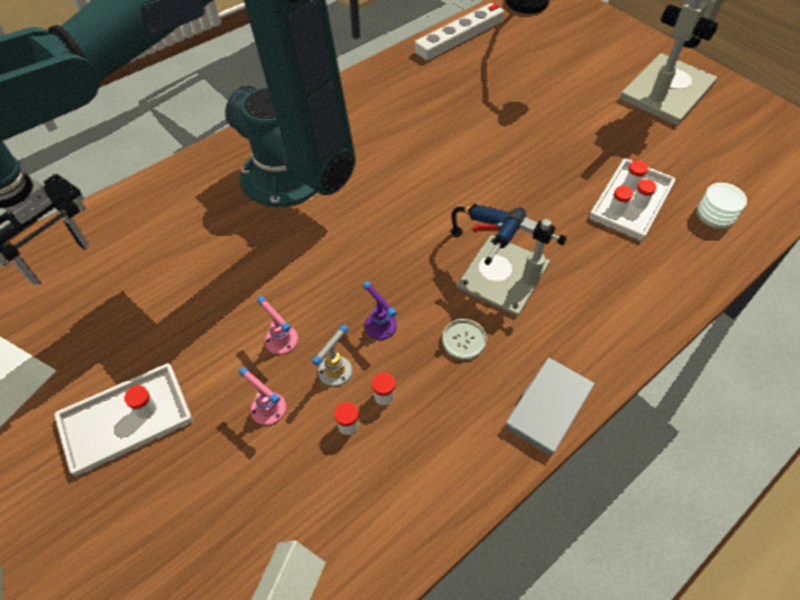

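View pics/top0.png

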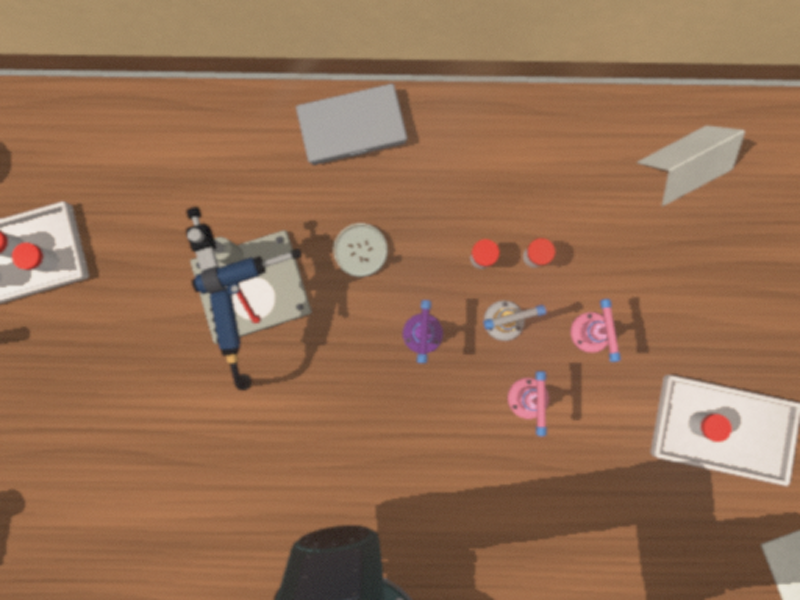

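```bash
cat > h.py <<'E'
import numpy as np, cv2
from bench import *
from scipy.spatial.transform import Rotation as Rn
def crop(im,u0,v0,w,h,s,name):
    cv2.imwrite(name,cv2.resize(im[v0:v0+h,u0:u0+w,::-1],(w*s,h*s),interpolation=cv2.INTER_CUBIC))
def ray(n,u,v):
    c=get_calibration(n);R=c["R"];t=c["t"];K=c["camera_matrix"]
    return -R.T@t, R.T@np.linalg.solve(K,[u,v,1.])
def atz(n,u,v,z):
    o,d=ray(n,u,v); return o+d*(z-o[2])/d[2]
def tri(p,q):
    (o1,d1),(o2,d2)=ray("scene",*p),ray("top",*q)
    d1=d1/np.linalg.norm(d1);d2=d2/np.linalg.norm(d2)
    A=np.stack([d1,-d2],1); s=np.linalg.lstsq(A,o2-o1,rcond=None)[0]
    a,b=o1+s[0]*d1,o2+s[1]*d2; return (a+b)/2,np.linalg.norm(a-b)
def proj(n,X):
    c=get_calibration(n); p=c["camera_matrix"]@(c["R"]@np.asarray(X)+c["t"]); return p[:2]/p[2]
E
python3 - <<'E'
from h import *
s=snapshot("scene"); t=snapshot("top")
a=np.zeros
def cr(im,u,v,w,h,k): return cv2.resize(im[v:v+h,u:u+w,::-1],(w*k,h*k),interpolation=cv2.INTER_CUBIC)
cv2.imwrite("pics/valves.png",np.hstack([cr(s,150,175,80,100,5)[:, :400],cr(t,300,170,80,100,5)]))
cv2.imwrite("pics/guns.png",np.hstack([cr(s,280,120,80,100,5)[:, :400],cr(t,118,130,80,120,5)[:500]]))
E
```

```text
(no output)
```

View pics/valves.png

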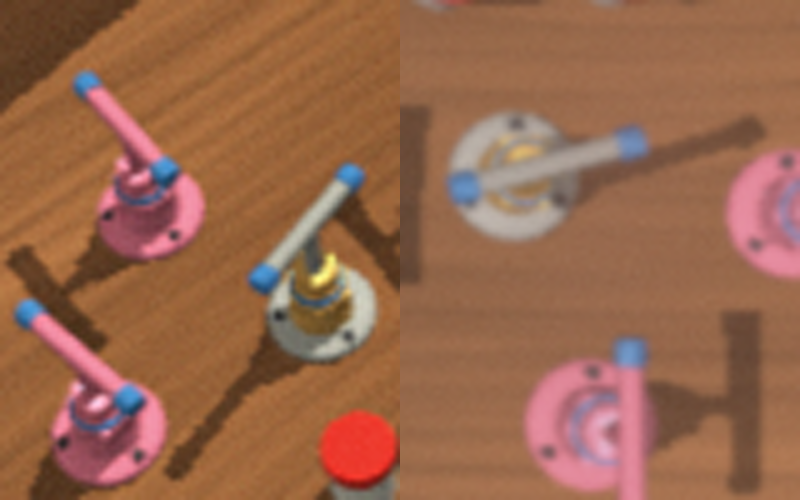

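View pics/guns.png

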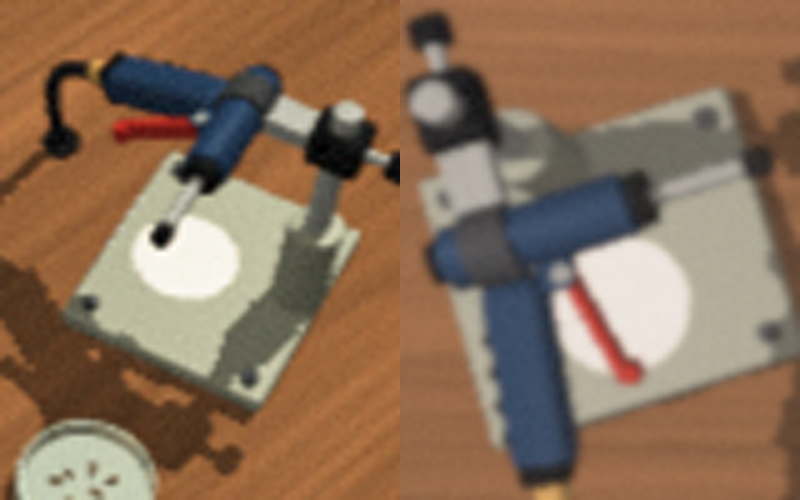

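Run:
```python
from h import *
np.set_printoptions(precision=4,suppress=True)
P={"tee_e1":((220,210.6),(346,198.6)),"tee_e2":((202.8,230.6),(313,207.4)),
"toe":((304.4,146),(163.6,204.4)),"hinge":((320,143.4),(150,184.4)),"nozz":((312.4,167.2),(190,162)),"gripend":((302.4,135.6),(146.5,225)),
"barrelrear":((280+258/5,120+80/5),(118+40/5,130+262/5)),"barrelfront":((280+203/5,120+170/5),(118+240/5,130+198/5))}
E_=[("tee_e1",("tee_e2"))]
for k,(a,b) in P.items(): print(k,*tri(a,b))
print("tee at z .1035 from scene e's:",[atz("scene",*P[k][0],.1035) for k in("tee_e1","tee_e2")],[atz("top",*P[k][1],.1035) for k in("tee_e1","tee_e2")])
# base centre of valve flange: top crop (515,175)
print("flange top",atz("top",300+115/5,170+176/5,.01),"scene",atz("scene",150+322/5,175+310/5,.01))
for n,u,v,z in (("p1",340/1,0,0),):pass
for nm,(u,v) in {"pinkA e1":(606/1.5625,303/1.5625),"pinkA e2":(615/1.5625,357/1.5625),"pinkB1":(541/1.5625,377/1.5625),"pinkB2":(541/1.5625,432/1.5625),"pur1":(426/1.5625,305/1.5625),"pur2":(422/1.5625,358/1.5625)}.items(): print(nm,atz("top",u,v,.105))
for nm,(u,v),z in (("jar1",(485,253),.06),("jar2",(541,251),.06),("dish",(360,250),.016)): print(nm,atz("top",u/1.5625,v/1.5625,z))
# stand base corners at z .014 from top crop
for c in ((722,92),(470,160+0),(793,352),(497,443)): print("corner",atz("top",118+(c[0]-400)/5,130+c[1]/5,.014))
```

```text
tee_e1 [ 0.5431 -0.2406  0.1868] 0.046094426827988755
tee_e2 [ 0.5019 -0.2319  0.0093] 0.05121674908884063
toe [0.5127 0.1511 0.1349] 0.000517677712139204
hinge [0.5552 0.1746 0.1669] 0.0003032229646010978
nozz [0.6073 0.0874 0.1675] 0.0012227041208933797
gripend [0.4642 0.1936 0.1146] 0.0018516702751524613
barrelrear [0.558  0.2267 0.1674] 0.003453027164415501
barrelfront [0.5891 0.1399 0.172 ] 0.0022290938513882252
tee at z .1035 from scene e's: [array([ 0.5142, -0.197 ,  0.1035]), array([ 0.536 , -0.2761,  0.1035])] [array([ 0.5339, -0.2767,  0.1035]), array([ 0.5118, -0.1978,  0.1035])]
flange top [ 0.5222 -0.2367  0.01  ] scene [ 0.5287 -0.2388  0.01  ]
pinkA e1 [ 0.5464 -0.3765  0.105 ]
pinkA e2 [ 0.4644 -0.3887  0.105 ]
pinkB1 [ 0.4328 -0.2762  0.105 ]
pinkB2 [ 0.351  -0.2756  0.105 ]
pur1 [ 0.5396 -0.1011  0.105 ]
pur2 [ 0.4589 -0.0959  0.105 ]
jar1 [ 0.6287 -0.197   0.06  ]
jar2 [ 0.6332 -0.2877  0.06  ]
dish [0.6383 0.0092 0.016 ]
corner [0.6681 0.1378 0.014 ]
corner [0.6297 0.2701 0.014 ]
corner [0.5301 0.0959 0.014 ]
corner [0.4804 0.2491 0.014 ]
```

Run:
```python
from h import *
np.set_printoptions(precision=4,suppress=True)
a=tri((220,210.6),(313,207.4));b=tri((202.8,230.6),(346,198.6));print(a,b,(a[0]+b[0])/2)
d=(b[0]-a[0]);print(np.degrees(np.arctan2(d[1],d[0])),np.linalg.norm(d))
```

```text
(array([ 0.5125, -0.1972,  0.1017]), np.float64(0.0021072999319069184)) (array([ 0.5346, -0.2764,  0.1018]), np.float64(0.0017342758520788048)) [ 0.5235 -0.2368  0.1017]
-74.45217727138444 0.08219702132972513
```

Request:
jog_arm(
  moves=[
    [0,0,0.18,44.8,33.3,0,60],
    [0,0,0.18,44.8,33.3,0,60],
    [0,0,0.18,44.8,33.3,0,60],
    [0,0,0.18,44.8,33.3,0,60],
    [0,0,0.18,44.8,33.3,0,60],
    [0,0,0.18,44.8,33.3,0,60],
    [0,0,0.18,44.8,33.3,0,60],
    [0,0,0.18,44.8,33.3,0,60],
    [0,0,0.18,44.8,33.3,0,60],
  ],
)

```text
time: 1.92
tool_pos: [0.5255, -0.2355, 0.3029]
ee_rot: [3.141, -0.0, 0.277]
wrist_force: [-0.3, -0.3, 0.9]
width: 0.0603
```

Request:
jog_arm(
  moves=[
    [0,0,-0.005,-1.5,-1.5,-30,50],
    [0,0,0,0,0,-25,50],
    [0,0,0,0,0,0,50],
  ],
)

```text
time: 2.3
tool_pos: [0.5219, -0.2376, 0.2451]
ee_rot: [-3.138, 0.004, 0.266]
wrist_force: [0.1, -0.1, -0.1]
width: 0.05
```

Run:
```python
from h import *
s=snapshot("scene"); t=snapshot("top")
def cr(im,u,v,w,h,k): return cv2.resize(im[v:v+h,u:u+w,::-1],(w*k,h*k),interpolation=cv2.INTER_CUBIC)
cv2.imwrite("pics/hover1.png",np.hstack([cr(s,170,155,80,100,5),cr(t,290,150,80,100,5)]))
print(get_obs()["tool_pos"],get_obs()["ee_rot"],get_obs()["joint_positions"])
```

```text
[ 0.52281542 -0.23850736  0.24839979] [ 3.14114604e+00 -5.50073356e-04  2.65860123e-01] [-5.26685713e-01  1.57904667e-01  1.39986165e+00  7.82008884e-05
  1.58312212e+00 -7.92544722e-01]
```

View pics/hover1.png

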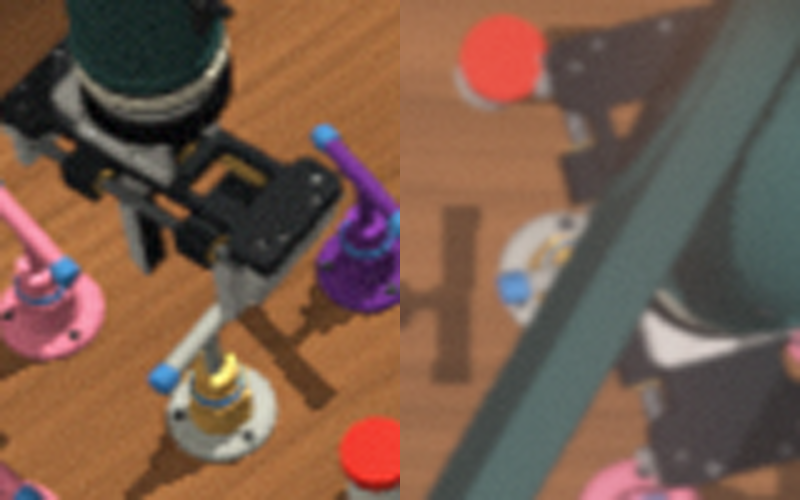

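Request:
jog_arm(
  moves=[
    [0,0,0.005,1,1.3,-23,50],
    [0,0,0,0,0,-20,50],
    [0,0,0,0,0,-20,50],
    [0,0,0,0,0,0,50],
    [0,0,0,0,0,0,10],
    [0,0,0,0,0,0,10],
    [0,0,0,0,0,0,10],
    [0,0,0,0,0,0,10],
    [0,0,0,0,0,0,10],
  ],
)

```text
time: 3.52
tool_pos: [0.5251, -0.2367, 0.1852]
ee_rot: [3.141, -0.004, 0.272]
wrist_force: [5.2, 1.5, -1.1]
width: 0.0118
```

Run:
```python
from h import *
s=snapshot("scene")
crop(s,150,150,100,100,6,"pics/grip1.png")
o=get_obs();print(o)
```

```text
{'time': 3.575, 'joint_positions': array([-0.52296507,  0.19353221,  1.48635622,  0.00232312,  1.45799095,
       -0.79476641]), 'qvel': array([ 0.00186947,  0.00015926, -0.00124218, -0.00257871,  0.00144405,
        0.00068074]), 'joint_torque': array([ -1.895383  , -37.44427443, -27.32615769,  -1.11260075,
         1.36007376,   0.04015464]), 'tool_pos': array([ 0.5251144 , -0.23672397,  0.18526753]), 'ee_rot': array([ 3.14056026, -0.00424892,  0.27154631]), 'wrist_force': array([ 5.29347503,  0.86464339, -0.76937826]), 'wrist_torque': array([ 0.22079855, -1.03709129,  0.05131604]), 'width': 0.011789154859096445}
```

View pics/grip1.png

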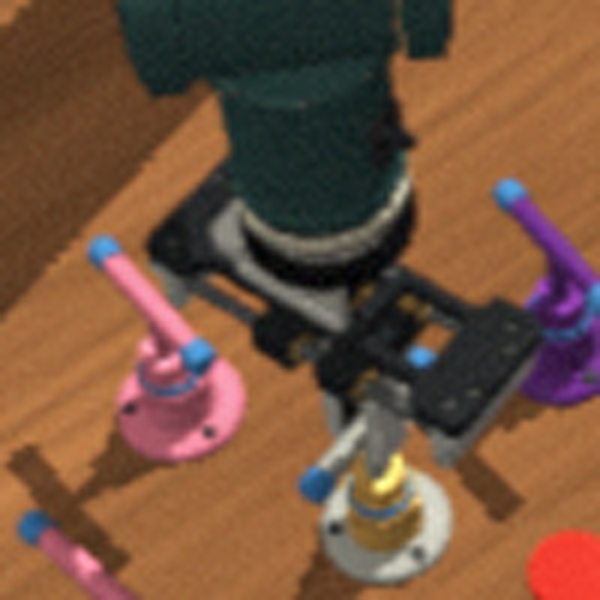

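Request:
jog_arm(
  moves=[
    [0,0,0,1.4,0.2,0,8],
    [0,0,-0.15,0,0,-0.12,8],
    [0,0,-0.15,0,0,-0.12,8],
    [0,0,-0.15,0,0,-0.12,8],
    [0,0,-0.15,0,0,-0.12,8],
    [0,0,0,0,0,0,8],
  ],
)

```text
time: 4.32
tool_pos: [0.5248, -0.2367, 0.1847]
ee_rot: [3.142, 0.001, -0.328]
wrist_force: [-0.2, 1.7, 3.5]
width: 0.0114
```

Run:
```python
from h import *
o=get_obs();print(o["wrist_torque"],o["wrist_force"],o["tool_pos"])
```

```text
[ 0.2017052  -0.03740358 -0.08635389] [-0.21693955  1.7452239   3.52749081] [ 0.52481883 -0.23672191  0.18469871]
```

Request:
jog_arm(
  moves=[
    [0,0,-0.17,0,0,-0.13,8],
    [0,0,-0.17,0,0,-0.13,8],
    [0,0,-0.17,0,0,-0.13,8],
    [0,0,-0.17,0,0,-0.13,8],
    [0,0,-0.17,0,0,-0.13,8],
    [0,0,-0.17,0,0,-0.13,8],
    [0,0,0,0,0,0,8],
  ],
)

```text
time: 5.2
tool_pos: [0.5241, -0.2359, 0.1838]
ee_rot: [3.139, 0.003, -1.347]
wrist_force: [-2.6, 4.3, 5.1]
width: 0.0116
```

Run:
```python
from h import *
s=snapshot("scene")
crop(s,150,150,100,100,6,"pics/grip2.png")
o=get_obs();print(o["wrist_torque"],o["wrist_force"],o["tool_pos"],o["joint_positions"])
```

```text
[ 0.7028143   0.38756725 -0.1078855 ] [-2.80458432  3.40427024  4.26532322] [ 0.52412719 -0.23592296  0.18386916] [-5.21786695e-01  1.95890493e-01  1.48645373e+00  4.44329360e-04
  1.46281895e+00  8.24512514e-01]
```

View pics/grip2.png

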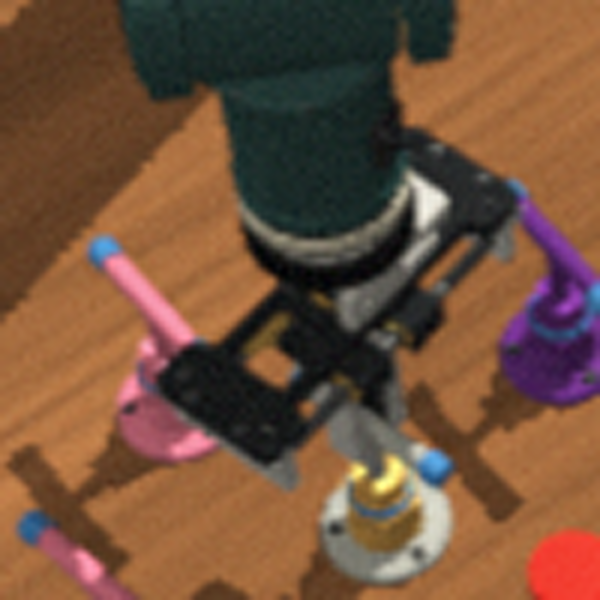

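Request:
jog_arm(
  moves=[
    [0,0,-0.16,-0.8,0.7,-0.13,8],
    [0,0,-0.17,0,0,-0.13,8],
    [0,0,-0.17,0,0,-0.13,8],
    [0,0,-0.17,0,0,-0.13,8],
    [0,0,-0.17,0,0,-0.13,8],
    [0,0,-0.17,0,0,-0.13,8],
    [0,0,-0.17,0,0,-0.13,8],
    [0,0,-0.17,0,0,-0.13,8],
    [0,0,-0.16,0,0,-0.13,8],
    [0,0,0,0,0,0,8],
    [0,0,0,0,0,0,8],
  ],
)

```text
time: 6.62
tool_pos: [0.5247, -0.2344, 0.1827]
ee_rot: [3.138, 0.002, -2.856]
wrist_force: [1.3, 6.6, 3.3]
width: 0.0116
```

Run:
```python
from h import *
s=snapshot("scene")
crop(s,150,150,100,100,6,"pics/grip3.png")
o=get_obs();print(o["wrist_torque"],o["wrist_force"],o["tool_pos"],o["joint_positions"])
```

```text
[ 1.06786015 -0.38641632 -0.08014217] [1.61426302 6.26007846 3.23266538] [ 0.52469583 -0.23439711  0.18269517] [-0.52041633  0.19503432  1.48988351  0.0037117   1.45791307  2.3347671 ]
```

View pics/grip3.png

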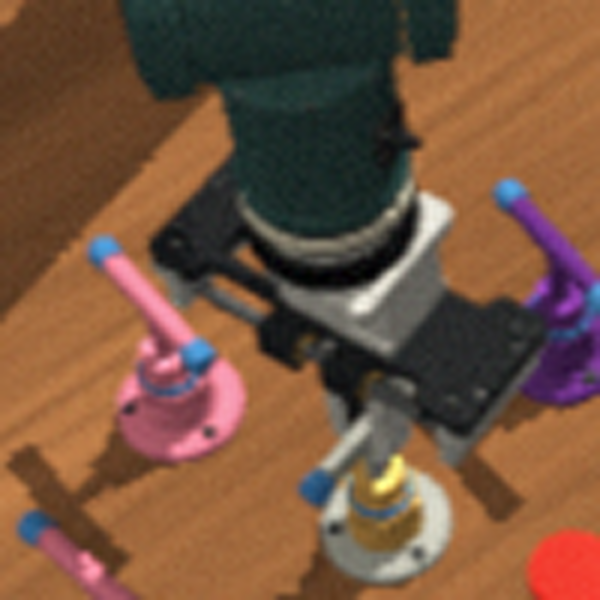

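Request:
jog_arm(
  moves=[
    [0,0,0,0,0,0,50],
    [0,0,0,0,0,0,50],
    [0,0,0,0,0,0,50],
    [0,0,0,0,0,25,50],
    [0,0,0,0,0,20,50],
    [0,0,0.1848,0,0,0,50],
    [0,0,0.1848,0,0,0,50],
    [0,0,0.1848,0,0,0,50],
    [0,0,0.1848,0,0,0,50],
    [0,0,0.1848,0,0,0,50],
    [0,0,0.1848,0,0,0,50],
    [0,0,0.1848,0,0,0,50],
  ],
)

```text
time: 8.18
tool_pos: [0.524, -0.2364, 0.227]
ee_rot: [3.141, -0.0, -1.559]
wrist_force: [-0.7, 0.1, -0.3]
width: 0.0502
```

Request:
jog_arm(
  moves=[
    [0,0,0.1848,0,0,0,50],
    [0,0,0.1848,0,0,0,50],
    [0,0,0.1848,0,0,0,50],
    [0,0,0.1848,0,0,0,50],
    [0,0,0.1848,0,0,0,50],
    [0,0,0.1848,0,0,0,50],
    [0,0,0.1848,0,0,0,50],
    [0,0,0.1848,0,0,0,50],
    [0,0,0.1848,0,0,0,50],
    [0,0,0.1848,0,0,0,50],
    [0,0,0,0,0,0,50],
    [0,0,0,0,0,0,50],
  ],
)

```text
time: 9.68
tool_pos: [0.5242, -0.2363, 0.2272]
ee_rot: [-3.142, 0.0, 0.28]
wrist_force: [0.1, 0.3, 0.3]
width: 0.0498
```

Run:
```python
from h import *
s=snapshot("scene")
crop(s,150,150,100,100,6,"pics/grip4.png")
o=get_obs();print(o["wrist_torque"],o["wrist_force"],o["tool_pos"],o["joint_positions"],o["ee_rot"])
```

```text
[-0.01455979 -0.0966298   0.01537793] [ 0.17887964 -0.86076461 -0.1361316 ] [ 0.52421187 -0.2362376   0.22718767] [-5.21970801e-01  1.68765493e-01  1.42992060e+00 -5.23668196e-05
  1.54299151e+00 -8.02500506e-01] [-3.14156794e+00  9.66753179e-05  2.80531164e-01]
```

View pics/grip4.png

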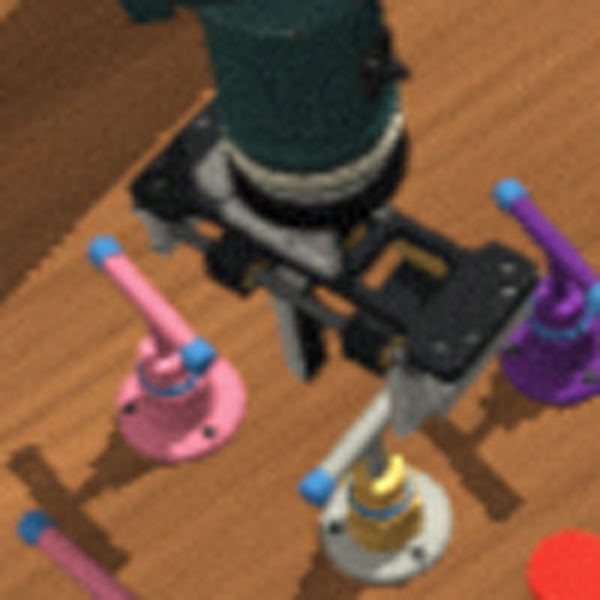

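Request:
jog_arm(
  moves=[
    [0,0,0,0,0,-25,50],
    [0,0,0,0,0,-20,50],
    [0,0,0,0,0,0,50],
    [0,0,0,0,0,0,8],
    [0,0,0,0,0,0,8],
    [0,0,0,0,0,0,8],
    [0,0,0,0,0,0,8],
    [0,0,-0.16,0,0,-0.12,8],
    [0,0,-0.16,0,0,-0.12,8],
    [0,0,-0.16,0,0,-0.12,8],
    [0,0,-0.16,0,0,-0.12,8],
    [0,0,0,0,0,0,8],
  ],
)

```text
time: 11.22
tool_pos: [0.5248, -0.236, 0.1823]
ee_rot: [-3.141, -0.002, -0.356]
wrist_force: [2.4, 1.5, 0.9]
width: 0.0114
```

```bash
cat > o.py <<'E'
from h import *
np.set_printoptions(precision=4,suppress=True)
o=get_obs();print(o["time"],"T",o["wrist_torque"],"F",o["wrist_force"],o["tool_pos"],o["ee_rot"],"j6",o["joint_positions"][5],"jt6",o["joint_torque"][5])
E
python3 o.py
```

```text
11.225 T [ 0.1435 -0.3343 -0.1215] F [2.3981 1.464  0.9268] [ 0.5248 -0.236   0.1823] [-3.1409 -0.0016 -0.3556] j6 -0.16600186792699156 jt6 0.20634787157177925
```

Request:
jog_arm(
  moves=[
    [0,0,-0.12,0,0,-0.1,8],
    [0,0,-0.12,0,0,-0.1,8],
    [0,0,-0.12,0,0,-0.1,8],
    [0,0,0,0,0,0,8],
  ],
)

```text
time: 11.72
tool_pos: [0.5246, -0.2359, 0.182]
ee_rot: [-3.141, -0.001, -0.714]
wrist_force: [1.8, 1.6, 2.7]
width: 0.0118
```

```bash
python3 o.py
```

```text
11.725 T [ 0.2848 -0.2879 -0.093 ] F [1.8284 1.583  2.7114] [ 0.5246 -0.2359  0.182 ] [-3.1405 -0.0007 -0.7139] j6 0.19231521775956134 jt6 0.1316194050014019
```

Request:
jog_arm(
  moves=[
    [0,0,-0.12,0,0,-0.1,8],
    [0,0,-0.12,0,0,-0.1,8],
    [0,0,0,0,0,0,8],
  ],
)

```text
time: 12.1
tool_pos: [0.5246, -0.2358, 0.1818]
ee_rot: [-3.141, -0.0, -0.953]
wrist_force: [0.6, 2.3, 2.6]
width: 0.012
```

```bash
python3 o.py
```

```text
12.1 T [ 0.3259 -0.1896 -0.0738] F [0.6234 2.3373 2.6057] [ 0.5246 -0.2358  0.1818] [-3.1405 -0.0001 -0.9532] j6 0.4316712324347512 jt6 0.1323771569877863
```

Request:
jog_arm(
  moves=[
    [0,0,-0.12,0,0,-0.1,8],
    [0,0,-0.12,0,0,-0.1,8],
    [0,0,0,0,0,0,8],
  ],
)

```text
time: 12.48
tool_pos: [0.5245, -0.2357, 0.1815]
ee_rot: [-3.141, 0.0, -1.193]
wrist_force: [0.8, 3.9, 3.6]
width: 0.0117
```

```bash
python3 o.py
```

```text
12.475 T [ 0.6076 -0.1948 -0.0814] F [0.8234 3.9431 3.6405] [ 0.5245 -0.2357  0.1815] [-3.1406  0.0003 -1.1928] j6 0.6713223033078567 jt6 0.13298786245286465
```

Request:
jog_arm(
  moves=[
    [0,0,-0.1,0,0,-0.08,8],
    [0,0,-0.1,0,0,-0.08,8],
    [0,0,0,0,0,0,8],
  ],
)

```text
time: 12.85
tool_pos: [0.5245, -0.2356, 0.1814]
ee_rot: [-3.141, 0.001, -1.393]
wrist_force: [0.9, 4.9, 5.5]
width: 0.0117
```

```bash
python3 o.py
```

```text
12.85 T [ 0.7241 -0.1276 -0.028 ] F [0.9144 4.9031 5.5374] [ 0.5245 -0.2356  0.1814] [-3.1408  0.0008 -1.3928] j6 0.8713575730842995 jt6 0.12824507430195808
```

Request:
jog_arm(
  moves=[
    [0,0,-0.1,0,0,-0.08,8],
    [0,0,-0.1,0,0,-0.08,8],
    [0,0,0,0,0,0,8],
  ],
)

```text
time: 13.22
tool_pos: [0.5245, -0.2356, 0.1812]
ee_rot: [-3.141, 0.001, -1.592]
wrist_force: [0.1, 5.5, 4.5]
width: 0.0116
```

```bash
python3 o.py
```

```text
13.225 T [ 0.9631 -0.1402  0.2637] F [0.1284 5.4876 4.4622] [ 0.5245 -0.2356  0.1812] [-3.1411  0.001  -1.592 ] j6 1.0706655466127546 jt6 0.43115392327308655
```

Request:
jog_arm(
  moves=[
    [0,0,-0.1,0,0,-0.08,8],
    [0,0,0,0,0,0,8],
  ],
)

```text
time: 13.48
tool_pos: [0.5242, -0.2355, 0.1812]
ee_rot: [3.141, 0.001, -1.691]
wrist_force: [0.0, 4.5, 5.7]
width: 0.0127
```

```bash
python3 o.py
```

```text
13.475 T [0.9948 0.059  0.6237] F [0.0144 4.455  5.6646] [ 0.5242 -0.2355  0.1812] [ 3.1412  0.0007 -1.6912] j6 1.1699819249997807 jt6 0.7148062437772751
```

Request:
jog_arm(
  moves=[
    [0,0,-0.08,0,0,-0.05,8],
    [0,0,0,0,0,0,8],
    [0,0,0,0,0,0,8],
  ],
)

```text
time: 13.85
tool_pos: [0.5239, -0.2355, 0.1812]
ee_rot: [3.14, 0.001, -1.771]
wrist_force: [-1.8, 5.0, 6.3]
width: 0.0136
```

```bash
python3 o.py
```

```text
13.85 T [0.9776 0.3288 0.6603] F [-1.8195  4.9724  6.3226] [ 0.5239 -0.2355  0.1812] [ 3.14    0.0005 -1.7706] j6 1.2493870861982264 jt6 0.6260241195559502
```

Request:
jog_arm(
  moves=[
    [0,0,0,0,0,0,60],
    [0,0,0,0,0,0,60],
    [0,0,0,0,0,0,60],
    [0,0,0,0,0,20,60],
    [0,0,0,0,0,40,60],
    [0,0,0,0,0,50,60],
    [0,0,0,-40,-30,30,60],
    [0,0,0,-40,-30,0,60],
    [0,0,0,-40,-30,0,60],
    [0,0,0,-40,-30,0,60],
    [0,0,0,0,0,0,60],
  ],
)

```text
time: 15.22
tool_pos: [0.3618, -0.3581, 0.3205]
ee_rot: [3.141, -0.001, -1.782]
wrist_force: [1.2, -0.6, 0.1]
width: 0.0603
```

```bash
python3 o.py
python3 - <<'E'
from h import *
s=snapshot("scene"); t=snapshot("top")
def cr(im,u,v,w,h,k): return cv2.resize(im[v:v+h,u:u+w,::-1],(w*k,h*k),interpolation=cv2.INTER_CUBIC)
cv2.imwrite("pics/shut.png",np.hstack([cr(s,170,175,80,100,5),cr(t,290,160,80,100,5)]))
E
```

```text
15.225 T [ 0.0409  0.0284 -0.0227] F [ 1.2496 -0.5641  0.1143] [ 0.3618 -0.3581  0.3205] [ 3.1407 -0.0011 -1.7825] j6 0.8912694630373927 jt6 -0.1501788105815649
```

View pics/shut.png

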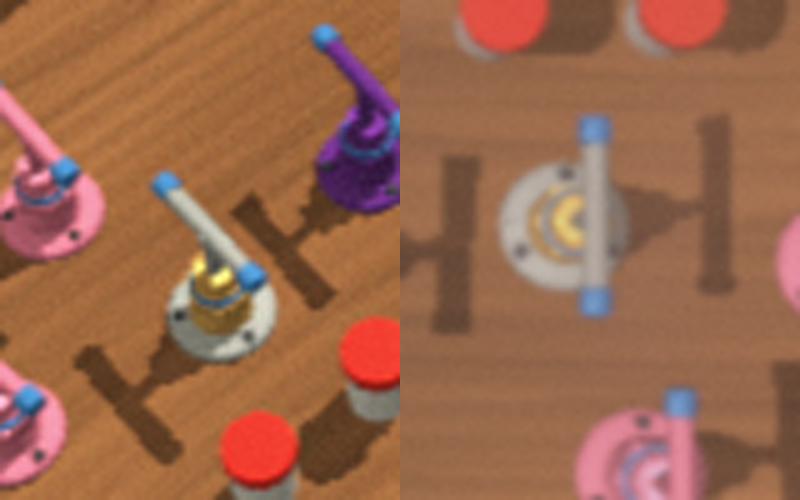

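Run:
```python
from h import *
s=np.mean([snapshot("scene").astype(float) for _ in range(4)],0).astype(np.uint8); t=np.mean([snapshot("top").astype(float) for _ in range(4)],0).astype(np.uint8)
cv2.imwrite("pics/s_raw.png",s[:,:,::-1]);cv2.imwrite("pics/t_raw.png",t[:,:,::-1])
crop(s,292,120,60,50,12,"pics/gs.png"); crop(t,120,155,60,80,8,"pics/gt.png")
```

```text
(no output)
```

View pics/gs.png

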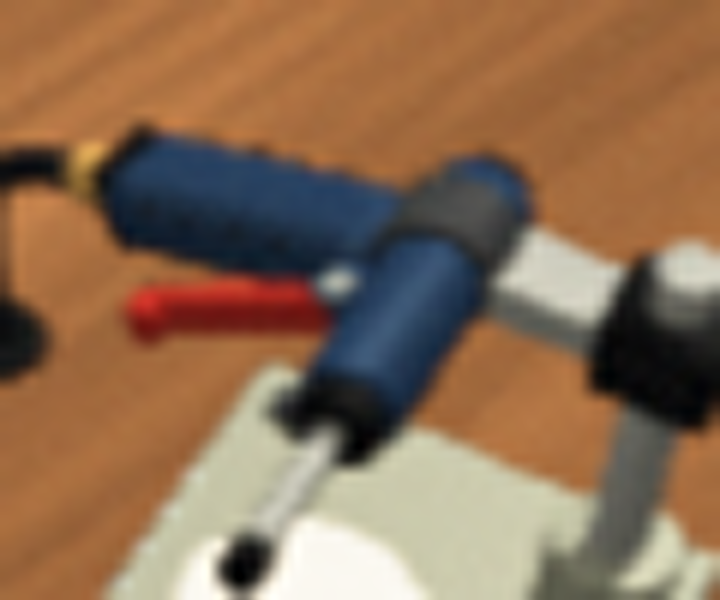

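View pics/gt.png

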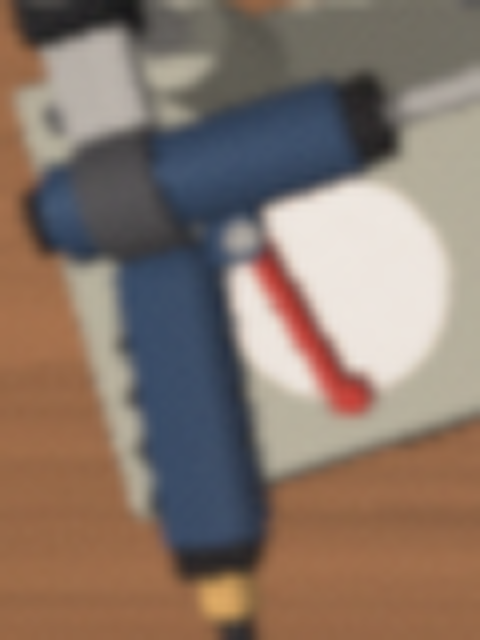

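```bash
cat > fit.py <<'E'
from h import *
from scipy.optimize import least_squares
np.set_printoptions(precision=4,suppress=True)
T=lambda x,y:(120+x/8-.5+.5/8,155+y/8-.5+.5/8); S=lambda x,y:(292+x/12-.5,120+y/12-.5)
def frame(ps,ti):
    gx=np.array([np.sin(ps),-np.cos(ps),0]); gy=np.array([np.cos(ps)*np.cos(ti),np.sin(ps)*np.cos(ti),np.sin(ti)]); return np.stack([gx,gy,np.cross(gx,gy)],1)
def model(p):
    o,ps,ti,h,L=p[:3],p[3],p[4],p[5],p[6]
    R=frame(ps,ti)
    P={"toe":(.0435,-.022,.002),"hinge":(.023,.036,h),"end":(0,-.060,0),"fr":(L,.052,0)}
    return R,o,{k:o+R@np.array(v) for k,v in P.items()}
M=[("scene","toe",S(148,312)),("top","toe",T(350,392)),("scene","hinge",S(338,280)),("top","hinge",T(240,240)),("scene","end",S(122,190)),("top","end",T(220,568)),("scene","fr",S(348,415)),("top","fr",T(370,115))]
def res(p):
    _,_,X=model(p); r=[]
    for n,k,uv in M: r+=list(proj(n,X[k])-uv)
    r.append((p[4]-np.radians(25))/np.radians(2)); r.append((p[5]-.01)/.006)
    X52=p[:3]+frame(p[3],p[4])@[0,.052,0]; r.append((X52[2]-.170)/.002)
    return np.array(r)
f=least_squares(res,[.52,.187,.148,.3,.43,.01,.09])
if __name__=="__main__":
    print(f.x,np.degrees(f.x[3:5]),f.cost)
    for (n,k,uv),r in zip(M,f.fun[:16].reshape(-1,2)): print(n,k,r)
    print(f.fun[16:])
    R=frame(f.x[3],f.x[4]); o=f.x[:3]
    segs=[]
    def box(x0,x1,y0,y1,z0,z1):
        c=[np.array([x,y,z]) for x in(x0,x1) for y in(y0,y1) for z in(z0,z1)]
        for i in range(8):
            for j in range(i): 
                if np.sum(c[i]!=c[j])==1: segs.append((c[i],c[j]))
    box(-.015,.015,-.06,.035,-.013,.013)
    box(-.04,.08,.037,.067,-.015,.015)
    for z in(-.007,.007):
        segs.append((np.array([.027,.036,z]),np.array([.0468,-.0192,z]))); segs.append((np.array([.020,.036,z]),np.array([.039,-.0205,z])))
    for n,k,(u,v,w,h),out in (("scene",12,(292,120,60,50),"pics/ovs.png"),("top",8,(120,155,60,80),"pics/ovt.png")):
        im=cv2.imread(f"pics/{n[0]}_raw.png")[v:v+h,u:u+w]; im=cv2.resize(im,(w*k,h*k),interpolation=cv2.INTER_CUBIC)
        for a,b in segs:
            q=[tuple(int(z) for z in (proj(n,o+R@x)-(u,v)+.5)*k) for x in(a,b)]; cv2.line(im,q[0],q[1],(0,255,255),1)
        cv2.imwrite(out,im)
E
python3 fit.py
```

```text
[0.5236 0.1952 0.1495 0.2067 0.3907 0.0088 0.0667] [11.8432 22.3838] 18.14953018273634
scene toe [-0.0806 -0.8764]
top toe [0.5035 0.9866]
scene hinge [ 2.0683 -0.6052]
top hinge [-1.9659 -1.4416]
scene end [0.3157 0.0087]
top end [ 2.522  -2.4885]
scene fr [-1.4884 -0.2992]
top fr [0.0491 2.6217]
[-1.3081 -0.2045 -0.3525]
```

```bash
sed -i 's/,("scene","fr",S(348,415)),("top","fr",T(370,115))\]/]/; s/reshape(-1,2)): print(n,k,r)/reshape(-1,2)): print(n,k,r)/; s/f.fun\[:16\]/f.fun[:12]/; s/f.fun\[16:\]/f.fun[12:]/' fit.py; python3 fit.py
```

```text
[0.5227 0.1951 0.148  0.1487 0.421  0.0078 0.09  ] [ 8.5191 24.1192] 9.287469975252431
scene toe [-0.7319 -1.1463]
top toe [0.3907 2.5171]
scene hinge [ 1.0385 -0.3675]
top hinge [-0.8652 -0.377 ]
scene end [0.7446 0.0723]
top end [ 1.5485 -2.1707]
[-0.4404 -0.3642 -0.3696]
```

View pics/ovs.png

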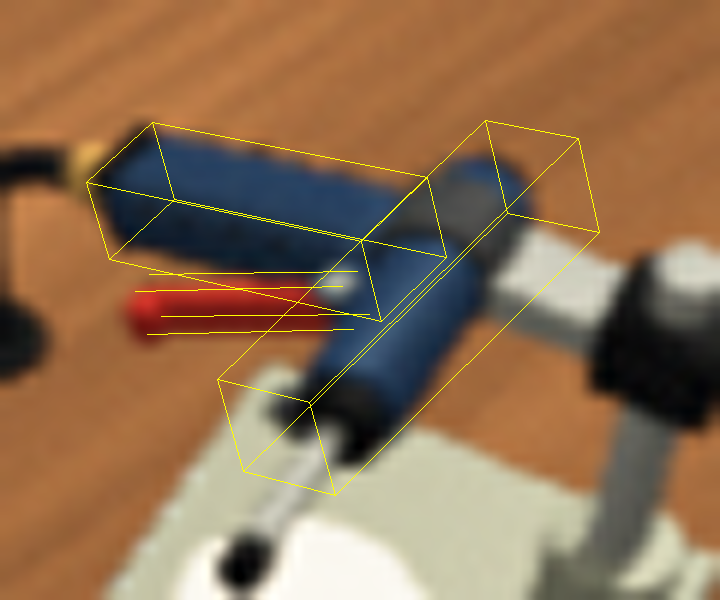

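View pics/ovt.png

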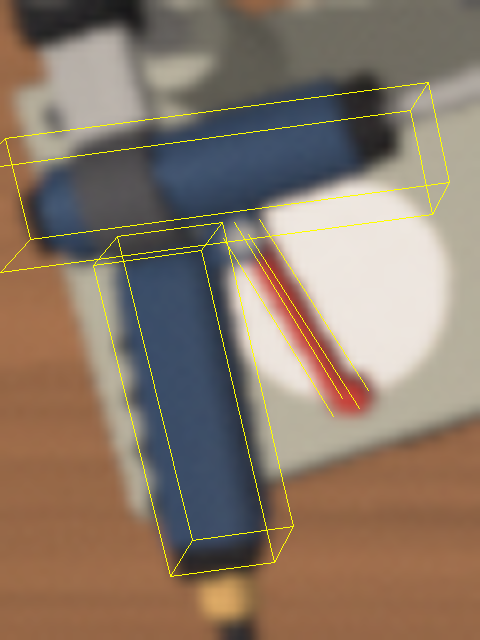

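```bash
cat > fit2.py <<'E'
from h import *
from scipy.optimize import least_squares
np.set_printoptions(precision=4,suppress=True)
T=lambda x,y:np.array((120+x/8-.5,155+y/8-.5)); S=lambda x,y:np.array((292+x/12-.5,120+y/12-.5))
from fit import frame
R0=frame(.25,np.radians(25))
def rot(p): return R0@Rn.from_rotvec(p[3:6]).as_matrix()
L=[("top",T(173,300),T(214,500),(.01,-.04)),("scene",S(150,190),S(250,212),(.01,-.04))]
M=[("scene",(.043,-.021,0),S(148,312)),("top",(.043,-.021,0),T(350,392)),("scene",None,S(338,280)),("top",None,T(240,240))]
def res(p):
    R=rot(p);o=p[:3];r=[]
    for n,k,uv in M:
        X=o+R@np.array(k if k else (.023,.036,p[6])); r+=list(proj(n,X)-uv)
    for n,a,b,ys in L:
        d=(b-a)/np.linalg.norm(b-a);nn=np.array([-d[1],d[0]])
        for y in ys: r.append(nn@(proj(n,o+R@[0,y,0])-a))
    for n,uv in (("scene",S(122,190)),("top",T(220,565))): r+=list((proj(n,o+R@[0,-.06,0])-uv)*.5)
    r.append((np.degrees(np.arccos(R[2,2]))-25)/1.); r.append((p[6]-.01)/.005)
    r.append(((o+R@[0,.052,0])[2]-.170)/.003)
    return np.array(r)
f=least_squares(res,[.52,.187,.148,0,0,0,.01])
if __name__=="__main__":
    R=rot(f.x);o=f.x[:3]; print("o",o,"h",f.x[6]);print(R);print(f.fun,f.cost)
    segs=[]
    def box(x0,x1,y0,y1,z0,z1):
        c=[np.array([x,y,z]) for x in(x0,x1) for y in(y0,y1) for z in(z0,z1)]
        for i in range(8):
            for j in range(i): 
                if np.sum(c[i]!=c[j])==1: segs.append((c[i],c[j]))
    box(-.015,.015,-.06,.035,-.013,.013)
    segs.append((np.array([-.04,.052,0]),np.array([.08,.052,0])))
    for z in(-.007,.007):
        segs.append((np.array([.027,.036,z]),np.array([.0468,-.0192,z]))); segs.append((np.array([.020,.036,z]),np.array([.039,-.0205,z])))
    ims=[]
    for n,k,(u,v,w,h) in (("scene",7,(292,120,60,80)),("top",7,(120,155,60,80))):
        im=cv2.imread(f"pics/{n[0]}_raw.png")[v:v+h,u:u+w]; im=cv2.resize(im,(w*k,h*k),interpolation=cv2.INTER_CUBIC)
        for a,b in segs:
            q=[tuple(int(z) for z in (proj(n,o+R@x)-(u,v)+.5)*k) for x in(a,b)]; cv2.line(im,q[0],q[1],(0,255,255),1)
        ims.append(im)
    cv2.imwrite("pics/ov2.png",np.hstack(ims)[:, :800])
E
python3 fit2.py
```

```text
o [0.5223 0.1951 0.1496] h 0.011556974715234173
[[ 0.2007  0.9111 -0.36  ]
 [-0.9665  0.1241 -0.2247]
 [-0.1601  0.393   0.9055]]
[ 0.2338  0.4473  0.3448  1.2703  0.6533 -0.1962 -0.0151 -0.3744  0.1257
 -0.1883  0.0026 -0.2583  0.3878 -0.3552  0.4797 -0.6673  0.1095  0.3114
  0.0154] 1.8860262490956212
```

View pics/ov2.png

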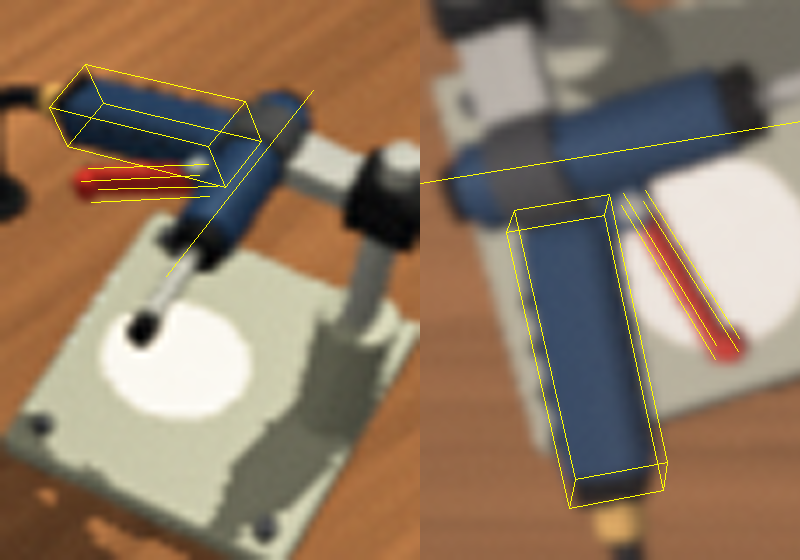

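```bash
cat > fit3.py <<'E'
from fit2 import *
def rot3(p):
    b=p[3]; ra=p[4]; ti=p[5]
    B=np.array([np.sin(b),-np.cos(b),0]); gz=np.array([-np.cos(b)*np.sin(ti),-np.sin(b)*np.sin(ti),np.cos(ti)])
    gx=Rn.from_rotvec(-ra*gz).apply(B); return np.stack([gx,np.cross(gz,gx),gz],1),B
L3=[("top",T(173,300),T(214,500)),("scene",S(150,190),S(250,212))]
LB=[("top",T(50,215),T(320,135)),("scene",S(500,195),S(245,560))]
def res3(p):
    R,B=rot3(p);o=p[:3];r=[]
    for n,k,uv in M:
        X=o+R@np.array(k if k else (.023,.036,p[6])); r+=list(proj(n,X)-uv)
    def line(n,a,b,X):
        d=(b-a)/np.linalg.norm(b-a);return np.array([-d[1],d[0]])@(proj(n,X)-a)
    for n,a,b in L3:
        for y in (.01,-.04): r.append(line(n,a,b,o+R@[0,y,0]))
    for n,a,b in LB:
        for s in (0,.06): r.append(line(n,a,b,o+R@[0,p[7],0]+s*B))
    for n,uv in (("scene",S(122,190)),("top",T(220,565))): r+=list((proj(n,o+R@[0,-.06,0])-uv)*.4)
    r.append((np.degrees(p[5])-25)/1.); r.append((p[6]-.01)/.005)
    r.append(((o+R@[0,p[7],0])[2]-.170)/.002); r.append((p[7]-.052)/.002)
    return np.array(r)
f3=least_squares(res3,[.52,.19,.148,.3,.15,.436,.01,.052])
if __name__=="__main__":
    R,B=rot3(f3.x);o=f3.x[:3]; print("o",o,"beta,rake,tilt",np.degrees(f3.x[3:6]),"h,yb",f3.x[6:]);print(R);print(f3.fun,f3.cost)
    segs=[]
    def box(x0,x1,y0,y1,z0,z1):
        c=[np.array([x,y,z]) for x in(x0,x1) for y in(y0,y1) for z in(z0,z1)]
        for i in range(8):
            for j in range(i): 
                if np.sum(c[i]!=c[j])==1: segs.append((c[i],c[j]))
    box(-.015,.015,-.06,.035,-.013,.013)
    bb=R.T@B; segs.append((np.array([0,.052,0])-.04*bb,np.array([0,.052,0])+.08*bb))
    for z in(-.007,.007):
        segs.append((np.array([.027,.036,z]),np.array([.0468,-.0192,z]))); segs.append((np.array([.020,.036,z]),np.array([.039,-.0205,z])))
    ims=[]
    for n,k,(u,v,w,h) in (("scene",7,(292,120,57,80)),("top",7,(120,155,57,80))):
        im=cv2.imread(f"pics/{n[0]}_raw.png")[v:v+h,u:u+w]; im=cv2.resize(im,(w*k,h*k),interpolation=cv2.INTER_CUBIC)
        for a,b in segs:
            q=[tuple(int(z) for z in (proj(n,o+R@x)-(u,v)+.5)*k) for x in(a,b)]; cv2.line(im,q[0],q[1],(0,255,255),1)
        ims.append(im)
    cv2.imwrite("pics/ov3.png",np.hstack(ims))
E
python3 fit3.py
```

```text
Traceback (most recent call last):
  File "fit3.py", line 1, in <module>
    from fit2 import *
  File "fit2.py", line 5, in <module>
    from fit import frame
  File "fit.py", line 19, in <module>
    f=least_squares(res,[.52,.187,.148,.3,.43,.01,.09])
  File "fit.py", line 15, in res
    for n,k,uv in M: r+=list(proj(n,X[k])-uv)
                             ~~~~^^^^^^^^
  File "h.py", line 17, in proj
    c=get_calibration(n); p=c["camera_matrix"]@(c["R"]@np.asarray(X)+c["t"]); return p[:2]/p[2]
ValueError: time passes only in moves, steps and waits
```

```bash
python3 - <<'E'
s=open('h.py').read()
s=s.replace("def crop","_gc=get_calibration\n_C={}\ndef get_calibration(n):\n    if n not in _C: _C[n]=_gc(n)\n    return _C[n]\ndef crop",1)
open('h.py','w').write(s)
E
python3 fit3.py
```

```text
o [0.5235 0.1952 0.1487] beta,rake,tilt [17.6359  9.8273 25.0803] h,yb [0.0099 0.0514]
[[ 0.1512  0.9022 -0.404 ]
 [-0.9859  0.1077 -0.1284]
 [-0.0723  0.4177  0.9057]]
[ 0.0483 -0.0986  0.2565  1.5485  0.725  -0.3804 -0.2432 -0.3449 -0.1222
 -0.2869  0.3056  0.1945 -0.0977 -0.139  -0.026  -0.1008  0.5173 -0.0294
  0.3386 -0.8341  0.0803 -0.0135  0.0722 -0.2968] 2.3854997502603603
```

View pics/ov3.png

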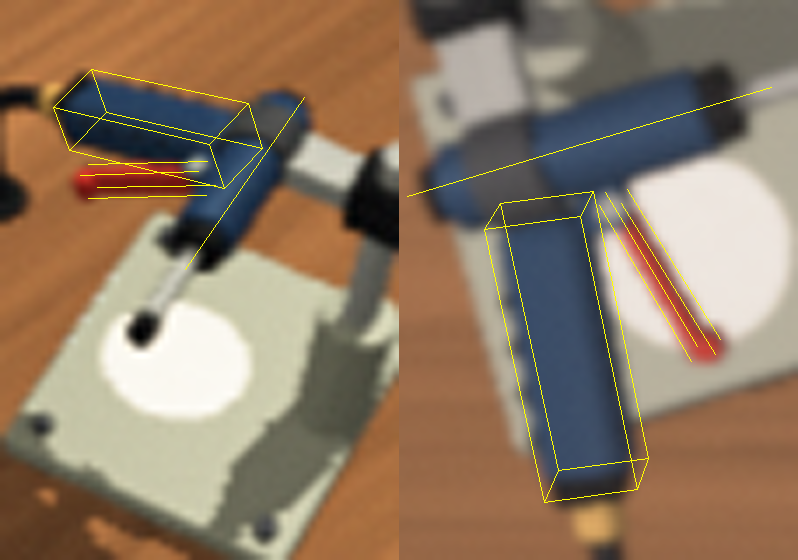

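```bash
cat > plan.py <<'E'
from fit3 import *
R,B=rot3(f3.x);o=f3.x[:3]
ob=get_obs()
Rc=Rn.from_euler("xyz",ob["ee_rot"]).as_matrix()
Rt=np.stack([R[:,0],-R[:,1],-R[:,2]],1)
rv=Rn.from_matrix(Rt@Rc.T).as_rotvec()
pre=o+R@[.012,0,.077+.110]; fin=o+R@[.012,0,.077]
print("cur",ob["tool_pos"],"rotvec",rv,np.linalg.norm(rv)); print("pre",pre,"d mm",(pre-ob["tool_pos"])*1e3); print("fin",fin,(fin-ob["tool_pos"])*1e3)
print("gz",R[:,2],"gx",R[:,0]); print("target euler",Rn.from_matrix(Rt).as_euler("xyz"))
E
python3 plan.py
```

```text
cur [ 0.3648 -0.3557  0.3206] rotvec [ 0.0601 -0.4359  0.336 ] 0.553590935672769
pre [0.4497 0.1594 0.3172] d mm [ 84.8819 515.0509  -3.3888]
fin [0.4942 0.1735 0.2175] [ 129.3182  529.1775 -103.0174]
gz [-0.404  -0.1284  0.9057] gx [ 0.1512 -0.9859 -0.0723]
target euler [-2.7095  0.0724 -1.4186]
```

Request:
jog_arm(
  moves=[
    [0.005,-0.0363,0.028,7.1,42.9,1,80],
    [0.005,-0.0363,0.028,7.1,42.9,1,90],
    [0.005,-0.0363,0.028,7.1,42.9,1,94],
    [0.005,-0.0363,0.028,7.1,42.9,1,94],
    [0.005,-0.0363,0.028,7.1,42.9,1,94],
    [0.005,-0.0363,0.028,7.1,42.9,1,94],
    [0.005,-0.0363,0.028,7.1,42.9,1,94],
    [0.005,-0.0363,0.028,7.1,42.9,1,94],
    [0.005,-0.0363,0.028,7.1,42.9,1,94],
    [0.005,-0.0363,0.028,7.1,42.9,1,94],
    [0.005,-0.0363,0.028,7.1,42.9,0,94],
    [0.005,-0.0363,0.028,6.8,43.1,-13,94],
  ],
)

```text
time: 17.23
tool_pos: [0.4495, 0.1607, 0.3192]
ee_rot: [-2.705, 0.073, -1.418]
wrist_force: [0.1, 0.2, -0.4]
width: 0.0941
```

Request:
jog_arm(
  moves=[
    [0,0,0,0,0,0,94],
    [0,0,0,0,0,0,94],
  ],
)

```text
time: 17.48
tool_pos: [0.4491, 0.1588, 0.3178]
ee_rot: [-2.71, 0.072, -1.419]
wrist_force: [0.7, 0.2, -0.9]
width: 0.0939
```

```bash
python3 plan.py
python3 - <<'E'
from h import *
s=snapshot("scene"); t=snapshot("top")
def cr(im,u,v,w,h,k): return cv2.resize(im[v:v+h,u:u+w,::-1],(w*k,h*k),interpolation=cv2.INTER_CUBIC)
cv2.imwrite("pics/pre.png",np.hstack([cr(s,270,90,100,120,4),cr(t,110,130,100,120,4)]))
E
```

```text
cur [0.4491 0.1588 0.3178] rotvec [ 0.0002 -0.0004  0.0008] 0.0009126810803318805
pre [0.4497 0.1594 0.3172] d mm [ 0.6656  0.5263 -0.6202]
fin [0.4942 0.1735 0.2175] [  45.1019   14.653  -100.2487]
gz [-0.404  -0.1284  0.9057] gx [ 0.1512 -0.9859 -0.0723]
target euler [-2.7095  0.0724 -1.4186]
```

View pics/pre.png

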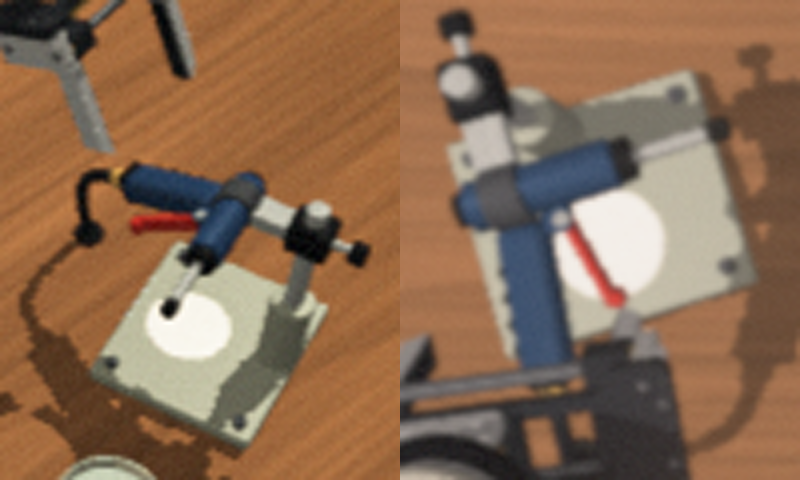

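Request:
jog_arm(
  moves=[
    [0,0,0,9,2.9,-20,94],
    [0,0,0,9,2.9,-20,94],
    [0,0,0,9,2.9,-20,94],
    [0,0,0,4.5,1.5,-10,94],
    [0,0,0,0,0,0,94],
  ],
)

```text
time: 18.2
tool_pos: [0.4808, 0.1683, 0.2471]
ee_rot: [-2.711, 0.073, -1.421]
wrist_force: [0.5, -1.5, 0.0]
width: 0.0937
```

```bash
python3 plan.py
python3 - <<'E'
from h import *
s=snapshot("scene"); t=snapshot("top")
def cr(im,u,v,w,h,k): return cv2.resize(im[v:v+h,u:u+w,::-1],(w*k,h*k),interpolation=cv2.INTER_CUBIC)
cv2.imwrite("pics/pre2.png",np.hstack([cr(s,280,100,66,80,6),cr(t,120,150,66,80,6)]))
E
```

```text
cur [0.4808 0.1683 0.2471] rotvec [-0.     -0.0016  0.0027] 0.0031385884196021498
pre [0.4497 0.1594 0.3172] d mm [-31.0552  -8.9497  70.0523]
fin [0.4942 0.1735 0.2175] [ 13.3811   5.1769 -29.5763]
gz [-0.404  -0.1284  0.9057] gx [ 0.1512 -0.9859 -0.0723]
target euler [-2.7095  0.0724 -1.4186]
```

View pics/pre2.png

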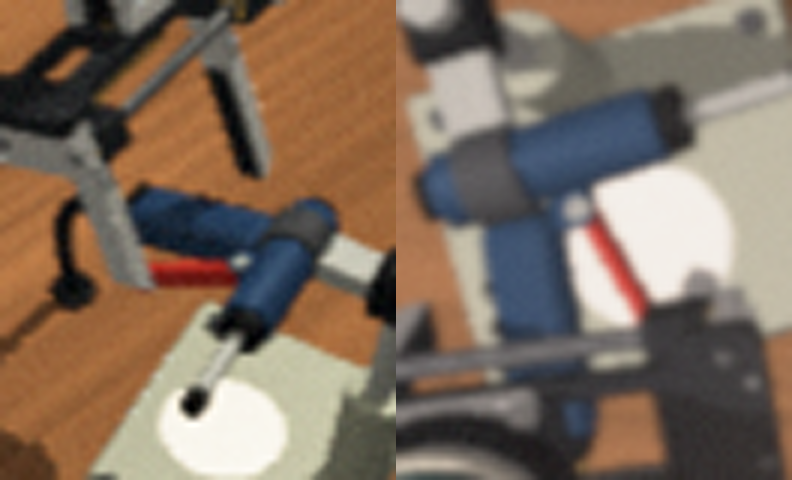

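Request:
jog_arm(
  moves=[
    [0,0,0,4.5,1.8,-10,94],
    [0,0,0,0,0,0,94],
  ],
)

```text
time: 18.55
tool_pos: [0.485, 0.1709, 0.2368]
ee_rot: [-2.711, 0.073, -1.42]
wrist_force: [-0.9, 0.4, 0.8]
width: 0.094
```

Request:
jog_arm(
  moves=[
    [0,0,0,4.5,1.7,-10,94],
    [0,0,0,4.4,1.6,-9.6,94],
    [0,0,0,0,0,0,94],
    [0,0,0,0,0,0,94],
  ],
)

```text
time: 19.05
tool_pos: [0.4941, 0.1742, 0.2179]
ee_rot: [-2.71, 0.073, -1.42]
wrist_force: [-0.2, -0.1, 0.2]
width: 0.0943
```

```bash
python3 plan.py
python3 - <<'E'
from h import *
s=snapshot("scene"); t=snapshot("top")
def cr(im,u,v,w,h,k): return cv2.resize(im[v:v+h,u:u+w,::-1],(w*k,h*k),interpolation=cv2.INTER_CUBIC)
cv2.imwrite("pics/pre3.png",np.hstack([cr(s,280,100,66,80,6),cr(t,120,150,66,80,6)]))
E
```

```text
cur [0.4941 0.1742 0.2179] rotvec [-0.0003 -0.0005  0.0013] 0.0014008667329398908
pre [0.4497 0.1594 0.3172] d mm [-44.401  -14.8447  99.2819]
fin [0.4942 0.1735 0.2175] [ 0.0353 -0.7181 -0.3467]
gz [-0.404  -0.1284  0.9057] gx [ 0.1512 -0.9859 -0.0723]
target euler [-2.7095  0.0724 -1.4186]
```

View pics/pre3.png

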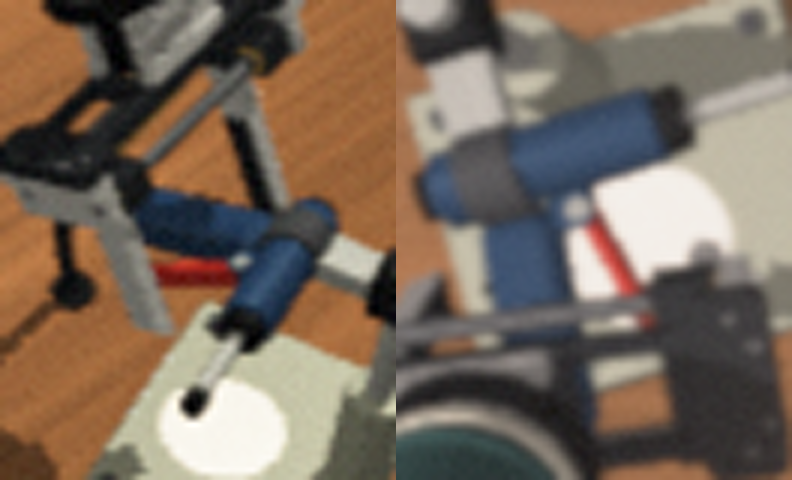

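Request:
jog_arm(
  moves=[
    [0,0,0,-0.9,5.2,0.4,75],
    [0,0,0,0,0,0,62],
    [0,0,0,0,0,0,62],
    [0,0,0,0,0,0,50],
    [0,0,0,0,0,0,50],
    [0,0,0,0,0,0,50],
    [0,0,0,0,0,0,50],
  ],
)

```text
time: 20.02
tool_pos: [0.4924, 0.1776, 0.2174]
ee_rot: [-2.714, 0.069, -1.421]
wrist_force: [-2.2, -6.7, 0.8]
width: 0.0501
```

```bash
python3 o.py
```

```text
20.025 T [-1.1529  0.6464 -0.489 ] F [-2.2135 -6.679   0.7803] [0.4924 0.1776 0.2174] [-2.7135  0.069  -1.4213] j6 1.646514258016749 jt6 -0.03335439716465771
```

Request:
jog_arm(
  moves=[
    [0,0,0,0,0,0,36],
    [0,0,0,0,0,0,36],
    [0,0,0,0,0,0,36],
    [0,0,0,0,0,0,36],
  ],
)

```text
time: 20.52
tool_pos: [0.492, 0.1794, 0.2173]
ee_rot: [-2.714, 0.074, -1.421]
wrist_force: [-5.9, -1.3, -0.2]
width: 0.0416
```

```bash
python3 o.py
python3 - <<'E'
from h import *
s=snapshot("scene"); t=snapshot("top")
def cr(im,u,v,w,h,k): return cv2.resize(im[v:v+h,u:u+w,::-1],(w*k,h*k),interpolation=cv2.INTER_CUBIC)
cv2.imwrite("pics/sq.png",np.hstack([cr(s,280,100,66,80,6),cr(t,120,150,66,80,6)]))
E
```

```text
20.525 T [-0.017   1.0324 -0.4289] F [-5.8882 -1.3172 -0.2235] [0.492  0.1794 0.2173] [-2.7137  0.0737 -1.4207] j6 1.6472952186022969 jt6 -0.5045273154973984
```

View pics/sq.png

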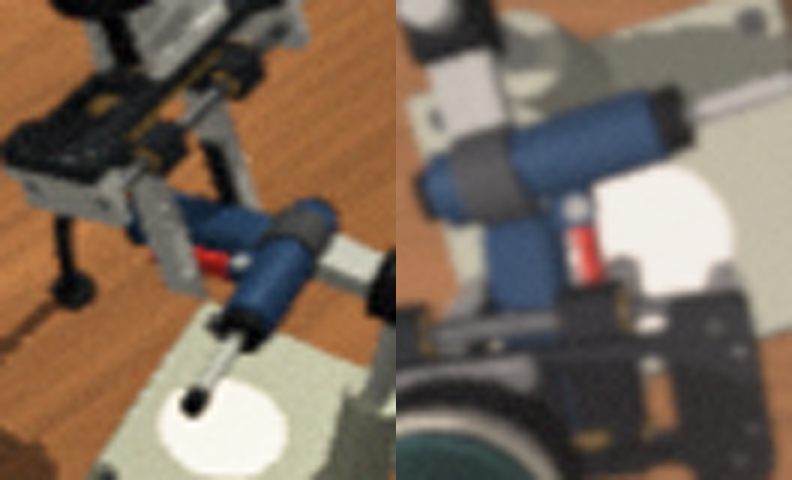

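Request:
jog_arm(
  moves=[
    [0,0,0,0,0,0,36],
    [0,0,0,0,0,0,36],
    [0,0,0,0,0,0,36],
    [0,0,0,0,0,0,36],
    [0,0,0,0,0,0,36],
    [0,0,0,0,0,0,36],
    [0,0,0,0,0,0,36],
    [0,0,0,0,0,0,36],
    [0,0,0,0,0,0,36],
    [0,0,0,0,0,0,36],
  ],
)

```text
time: 21.88
tool_pos: [0.492, 0.1794, 0.2173]
ee_rot: [-2.714, 0.074, -1.421]
wrist_force: [-5.1, 0.1, -0.4]
width: 0.0413
```

Request:
jog_arm(
  moves=[
    [0,0,0,0,0,0,94],
    [0,0,0,0,0,0,94],
    [0,0,0,0,0,0,94],
    [0,0,0,0,0,0,94],
    [0,0,0,0,0,0,94],
    [0,0,0,0.9,-5.5,-0.4,94],
    [0,0,0,0,0,0,94],
    [0,0,0,-4.5,-1.5,10,94],
    [0,0,0,-9,-2.9,20,94],
    [0,0,0,-9,-2.9,20,94],
    [0,0,0,-18,-5.7,40,94],
    [0,0,0,-18,-5.7,40,94],
  ],
)

```text
time: 23.38
tool_pos: [0.4346, 0.155, 0.3498]
ee_rot: [-2.709, 0.073, -1.42]
wrist_force: [-0.2, 0.3, 0.8]
width: 0.0938
```

Request:
jog_arm(
  moves=[
    [0,0,0,-18,-45,10,94],
    [0,0,0,-10,-50,0,94],
    [0,0,0,0,-50,0,94],
    [0,0,0,0,-50,0,94],
    [0,0,0,0,-50,0,94],
    [0,0,0,0,-50,0,94],
    [0,0,0,0,0,0,94],
    [0,0,0,0,0,0,94],
  ],
)

```text
time: 24.38
tool_pos: [0.4074, -0.1395, 0.3586]
ee_rot: [-2.709, 0.073, -1.42]
wrist_force: [0.9, -0.3, -0.6]
width: 0.0941
```

```bash
python3 o.py
python3 - <<'E'
from h import *
s=snapshot("scene"); t=snapshot("top")
cv2.imwrite("pics/end.png",np.hstack([s[90:300,140:380,::-1],t[120:330,110:410,::-1]]))
im=cv2.imread("pics/end.png"); cv2.imwrite("pics/end.png",cv2.resize(im,None,fx=1.48,fy=1.48,interpolation=cv2.INTER_CUBIC))
def cr(im,u,v,w,h,k): return cv2.resize(im[v:v+h,u:u+w,::-1],(w*k,h*k),interpolation=cv2.INTER_CUBIC)
cv2.imwrite("pics/end2.png",np.hstack([cr(t,120,150,66,80,6),cr(t,300,160,66,80,6)]))
E
```

```text
24.375 T [-0.0057  0.0902 -0.0143] F [ 0.9394 -0.2998 -0.6157] [ 0.4074 -0.1395  0.3586] [-2.7091  0.0728 -1.42  ] j6 0.7992167096011753 jt6 0.001189026552310679
```

View pics/end.png

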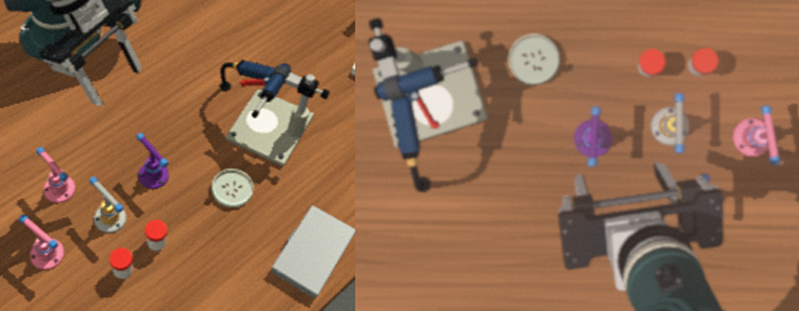

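View pics/end2.png

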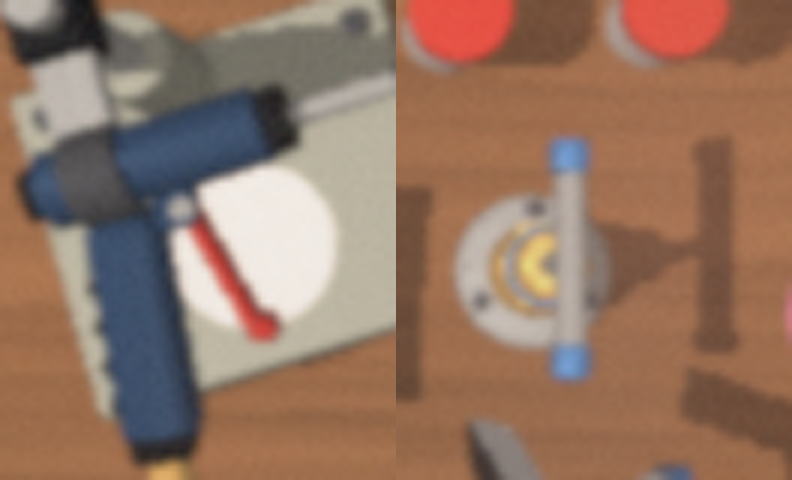

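```bash
python3 -c "
from bench import *
print(close_job())"
```

```text
the job is handed in; nothing more can be done
None
```

The valve is shut and the hose has been vented; I handed the job in at about 24 s of the 72 s allowed. `close_job()` reports no verdict, so what follows is from my own readings and pictures.

- **Valve:** I picked the brass and steel valve, not the pink or purple look-alikes, and turned its bar about 285° clockwise with one regrip. At the stop the torque rose from about 0.1 to 0.66 N m and the gripper began to twist on the bar. The bar's angle in the pictures agrees with where I felt the stop. I did not measure the final height directly; "fully shut" rests on the torque and that angle.
- **Trigger:** Only after the valve was shut did I squeeze it, to a 41.3–41.6 mm opening where fully home should give 42 mm. I held it there for more than 1.3 s and let go. The last picture shows it back in its released position.
- **Bystanders:** The jars and dish look unmoved in the last picture, by eye only. The arm ended clear of everything, with about 1 N or less at the wrist.

Two checks disagreed slightly. My first gun-pose fits were off by up to 2.6 pixels, until I allowed the barrel to lie about 10° off the grip's squeeze direction. In the fit I used, the trigger's toe was still about 1.5 pixels off. During the turning, forces of up to about 6 N sideways and upward showed at the wrist, from slight off-centring, well under the limits.

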